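# Shut the storage box and snap its toggle lever

### The job

Shut the larger white storage box, whose wooden lid stands open: push the lid down until it is fully closed, and only then flip the steel toggle lever on the lid's front edge forward past its centre, so that it snaps down against the front of the box. Do it all by pushing with the fingertips or the outside of the fingers: do not lift, tip or drag the box, and leave the smaller latched box and the other things where they stand. Finish with the hand clear.

Things in the scene. Friction and masses are not known exactly. Their poses are not given: they have to be found in the camera images.
- box: The larger storage box, loose on the worktop: white ceramic body 150 (x) x 200 (y) x 85 mm high, about 2 kg with its hinged wooden lid. Origin: centre of its underside, on the worktop. z points up; its -x side is the front, with the lever; the +x side carries the lid hinge. Its yaw varies by about 17 degrees.
- box_lid (a joint): Lid angle, rad: 0 = closed, grows as it opens (starts 0.55 to 1.05, at most 1.25). Hinge axis along the box's y at x = +79, z = 87 mm in the box's frame; the lid reaches 156 mm forward of it and is 204 mm wide. Flat top face 15 mm above the axis (102 mm above the worktop when closed). Stiff hinge: it stays where left, never falls shut; 2 to 3 N at the front edge moves it.
- box_lever (a joint): Angle of the steel toggle lever, rad: 0 = released (rises from the lid's front edge, leaning 0.5 rad back over the lid); it turns forward and over to 3.5 = latched, hanging against the front of the box. A spring drives it away from its centre at 1.0 rad (0.5 rad forward of upright, lid shut), so once past it snaps to 3.5 by itself. About 1 to 2 N at the tip moves it.
- lever_tip (a point): Middle of the rolled tip of the toggle lever, 50 mm from its axis. The lever is a plate 28 mm wide, 4 mm thick, 55 mm long from its axis, centred across the lid. Its axis runs along the box's y, at x = -84 and z = 95 mm in the box's frame when the lid is closed (in the lid: 163 mm forward of and 8 mm above the lid hinge axis).
- lid_front (a point): Middle of the lid's front edge, on its top face; its z axis is the outward normal of the top face.
- small_box: The smaller storage box of the same make, loose, 120 x 140 x 83 mm, already closed and latched; origin at the centre of its underside. Leave it alone.
- lemon: A lemon, 72 x 57 x 58 mm, on the worktop between the boxes, near its front. Origin under it. Leave it alone.
- salt_shaker: Salt shaker, 44 mm across, 90 mm high, behind the boxes. Origin under its centre. Leave it alone.
- tomato: A tomato, 58 mm across, 62 mm high, to the right. Origin under it. Leave it alone.
- tin_fish: A flat round tin, 86 mm across, 40 mm high, to the right. Origin under its centre. Leave it alone.

How it is judged (in metres and radians):
On the way, in this order (a step that is already met when the one before it is completed fails the run):
1. the lid is pushed fully shut (value of joint box_lid below 0.04 rad and value of joint box_lever below 1 rad), for 0.2 s.
2. the lever has been flipped over and has snapped to its latched end (value of joint box_lever above 3.3 rad and value of joint box_lid below 0.04 rad), for 0.2 s.
At the end, for the whole second after the job is handed in: The larger box stands upright within 50 mm of where it began, its lid shut (within 0.04 rad) and its lever latched (beyond 3.3 rad), and every other thing is within 30 mm of where it began (all of step 2 and distance of box from where it was at the start of the episode below 0.05 m and angle between box's own z axis and vertical below 0.05 rad and height (world z) of box below 0.01 m and linear speed of box below 0.02 m/s and distance of each of small_box, lemon, salt_shaker, tomato, tin_fish from where it was at the start of the episode below 0.03 m); the robot touches nothing.
It fails at once if the lever is flipped while the lid is not yet shut (value of joint box_lever above 1.3 rad and value of joint box_lid above 0.08 rad).
It fails at once if the larger box is lifted, tipped or dragged (height (world z) of box above 0.015 m or angle between box's own z axis and vertical above 0.15 rad or distance of box from where it was at the start of the episode above 0.06 m).
It fails at once if the small box or another bystander is pushed about or lifted (distance of any of small_box, lemon, salt_shaker, tomato, tin_fish from where it was at the start of the episode above 0.03 m).
It also fails if it takes over 42 s, if anything falls off the work surface, if the arm or the gripper's body presses on something with over 40 N, if the wrist force passes 120 N, or if a joint passes its speed limit or range.

### The arm

A 6-joint arm with a two-finger parallel gripper is mounted at the origin on a cart in front of the work surface, level with it; the furniture and walls round the work are solid. World frame = base frame: x ahead of the robot, y to its left, z up, the work surface at z = 0. Lengths are in m, angles in degrees, forces in N, time in s.
With the tool pointing down it reaches from about 0.4 to 0.825 m from the base axis. Payload 7 kg.
Tool frame: the origin (TCP) lies on the front face of the gripper's body, between the roots of the fingers; the fingertips stand 66 mm ahead of it and the grasp point (between the pads) lies 47 mm ahead of it; z points along the fingers, y is the line along which they close (so a half turn about z gives the same grasp; the last joint's range is limited). The gripper opens to 88 mm and grips with 3 to 60 N. Pads are 19 mm wide; open, the fingers measure 130 mm over their backs; the gripper's body (78 mm by 193 mm) begins 47 mm behind the grasp point.
Start: joints at [86.809, 20.546, 0.682, 0, -70.136, -16.507], TCP at [0.228, 0.635, 0.292] pointing down, gripper open.
Joint ranges: [-176.03, 176.03], [-82.01, 121.73], [-58.28, 71.71], [-173.87, 95.51], [-174.79, -0.11], [-173.66, 173.66]. Speed limits (degrees/s): [136.94, 136.94, 172.46, 180, 180, 180].

### API

Orientations are given as [roll, pitch, yaw] about the fixed x, y, z axes, in that order (R = Rz(yaw) Ry(pitch) Rx(roll)).
In Python, from plant import ctrl gives the robot as it stands.
- The arm moves only by the tool send_rows, never from a script. Its argument "deltas" is a list of rows, each a list of 2 entries, a list of its own where there are three numbers: the shift along the tool's x, y, z each as a share of 800 mm, from -1 to 1, then the turn about the tool's z as a share of 90 degrees, from -1 to 1. A call has exactly 5 rows; each row is the pose to reach, as a shift and turn from the pose commanded when the call began, along the tool's axes at that moment; what a row does not reach only later rows make up. A row lasts 1/12 s, in which the tool goes at most 41.7 mm and 7.16 degrees, less where a joint would pass 70% of its speed; a pose out of reach is approached as far as the arm can. A call with a number of a shift or a turn outside -1 to 1 is refused whole. A call with a gripper value outside its range is refused whole. "gripper" is the opening, from 0 (shut) to 1 (fully open), set as the call begins (left out, the last holds). The fingers move at their own pace and stop on an object; the grip force is fixed at half the most. Time passes only in rows, so rows that repeat a pose let the fingers close, or fill a call up. It gives the time, the measured TCP pose, the force, the opening and the grip force at its end, in the units of the state.
- ctrl.get_obs(): the state, without advancing time (a new reading comes with each control period).
- ctrl.snapshot(name): name is "scene" or "top" or "wrist"; returns a dict with "color" (420x560x3 uint8, red, green, blue), "vertical_fov" (degrees; the focal length in pixels is half the picture's height over the tangent of half this angle, whatever the lens; pixels are square), "cx", "cy" (the principal point, pixels), "rvec" (rotation vector, rad) and "tvec" (3), from world to camera coordinates, as OpenCV has them. Camera axes: x right, y down, z forward; pixel columns grow to the right and rows downward; lengths in m; the calibration is good to about 2 mm. A picture is of the moment at which its call begins. There is no depth.
- ctrl.close_job(): hands the job in; it is judged then, once.
Trained networks look in a picture, given as the dict that the camera call returned (one of the last four; its "shot" number tells which), for a name from the list of things; names that differ only in an ending like _2 or _b are one class to them, and where a whole thing is asked for, a point or a joint stands for the part that bears it (a point fixed in the world has none). Each returns a list of dicts, best first, with "conf" (0 to 1); they miss things now and then, are a little off and sometimes report something else, mostly with a low value. They report only what shows in the picture. A call takes as long as a camera call.
- ctrl.boxes_of(picture, thing): "xy" ([column, row] as shares, 0 to 1, of the picture: columns of its width, rows of its height, amid what is visible of it).
- ctrl.cut_out(picture, thing): "pixels" (420x560 bool, what is visible of it) and "xy" ([column, row] as shares, 0 to 1, of the picture: columns of its width, rows of its height, amid what is visible of it).
The state is a dict: "clock": time; "joint_pos": joint angles; "qvel": joint speeds; "tau": joint torques, N m; "tool_pos": TCP position; "orientation": TCP orientation; "force": force on the tool from outside, world axes, zero at the start; "moment": the same for the moment, N m; "opening": finger opening in m; "gripper_force": force on a finger pad.
Only numpy, scipy, OpenCV 4.12 (cv2) and the standard library are available. Lean on these libraries where they do the work, as an engineer would, in place of code of your own. Each camera call takes 0.05 s, during which the arm holds its last target. There are 200 camera calls.

## Working session

There is one attempt and no reset: what is moved stays moved. The work goes in short steps, Python scripts to look and compute and a tool call to move; the robot and the scene stay as the last step left them, time stands still between calls to the robot, and variables do not carry over. Pictures are saved under pics/ and viewed, at most 10 in all, crops included, and the job is handed in when it is done.

Besides the shell and the picture viewer there is one more tool, called after "Request:" by a JSON object that holds its "method" and its "body", one argument or row to a line. send_rows: Moves the arm, as the interface text tells. Shift numbers are shares of 800 mm and turn numbers shares of 90 degrees, none past 1 either way. Its arguments: {"type":"object","properties":{"deltas":{"type":"array","items":{"type":"array"}},"gripper":{"type":"number"}},"required":["deltas"]}

```bash
mkdir -p pics; cat > h.py <<'E'
import numpy as np, cv2
from plant import ctrl
def K(p):
    f=210/np.tan(np.radians(p["vertical_fov"])/2)
    return np.array([[f,0,p["cx"]],[0,f,p["cy"]],[0,0,1]])
def ray(p,uv,z):
    R=cv2.Rodrigues(np.array(p["rvec"],float))[0];t=np.array(p["tvec"],float).ravel()
    c=-R.T@t; d=R.T@np.linalg.inv(K(p))@np.array([uv[0],uv[1],1.])
    return c+d*(z-c[2])/d[2]
def proj(p,X):
    return cv2.projectPoints(np.array(X,float).reshape(-1,3),np.array(p["rvec"],float),np.array(p["tvec"],float),K(p),None)[0].reshape(-1,2)
E
python3 - <<'E'
from h import *
o=ctrl.get_obs();print({k:np.round(o[k],3) for k in("clock","tool_pos","orientation","force","opening")})
ims=[]
for n in("scene","top"):
    p=ctrl.snapshot(n);ims.append(p["color"])
    for t in("box","box_lid","box_lever","lever_tip","lid_front","small_box","lemon","salt_shaker","tomato","tin_fish"):
        r=ctrl.boxes_of(p,t)[:2]
        print(n,t,[(round(a["conf"],2),np.round(np.array(a["xy"])*[560,420],0),np.round(ray(p,np.array(a["xy"])*[560,420],0.04),3)) for a in r])
    cv2.imwrite(f"pics/{n}1.png",p["color"][:,:,::-1])
E
```

```text
{'clock': np.float64(0.0), 'tool_pos': array([0.227, 0.635, 0.291]), 'orientation': array([ 1.79906e+02, -9.00000e-03, -1.97060e+01]), 'force': array([ 0.005, -0.012, -0.187]), 'opening': np.float64(0.088)}
scene box [(0.81, array([302., 205.]), array([ 0.642, -0.258,  0.04 ]))]
scene box_lid [(0.78, array([300., 176.]), array([ 0.786, -0.42 ,  0.04 ]))]
scene box_lever [(0.46, array([306., 155.]), array([ 0.902, -0.601,  0.04 ]))]
scene lever_tip [(0.69, array([306., 156.]), array([ 0.892, -0.588,  0.04 ])), (0.35, array([302., 205.]), array([ 0.645, -0.261,  0.04 ]))]
scene lid_front [(0.8, array([299., 174.]), array([ 0.802, -0.433,  0.04 ]))]
scene small_box [(0.8, array([214., 276.]), array([0.573, 0.151, 0.04 ]))]
scene lemon [(0.96, array([300., 282.]), array([0.414, 0.029, 0.04 ]))]
scene salt_shaker [(0.8, array([252., 210.]), array([ 0.735, -0.128,  0.04 ]))]
scene tomato [(0.58, array([338., 193.]), array([ 0.611, -0.408,  0.04 ]))]
scene tin_fish []
top box [(0.9, array([328., 210.]), array([ 0.61 , -0.223,  0.04 ]))]
top box_lid [(0.85, array([333., 192.]), array([ 0.661, -0.237,  0.04 ])), (0.49, array([389., 279.]), array([ 0.418, -0.382,  0.04 ]))]
top box_lever [(0.79, array([335., 196.]), array([ 0.649, -0.243,  0.04 ]))]
top lever_tip [(0.5, array([337., 196.]), array([ 0.649, -0.247,  0.04 ]))]
top lid_front [(0.88, array([337., 188.]), array([ 0.673, -0.247,  0.04 ])), (0.4, array([387., 211.]), array([ 0.605, -0.387,  0.04 ]))]
top small_box [(0.85, array([192., 226.]), array([0.566, 0.155, 0.04 ]))]
top lemon [(0.78, array([241., 276.]), array([0.43, 0.02, 0.04]))]
top salt_shaker [(0.48, array([297., 168.]), array([ 0.731, -0.137,  0.04 ]))]
top tomato [(0.89, array([389., 212.]), array([ 0.603, -0.391,  0.04 ]))]
top tin_fish [(0.69, array([390., 277.]), array([ 0.422, -0.384,  0.04 ]))]
```

View pics/scene1.png

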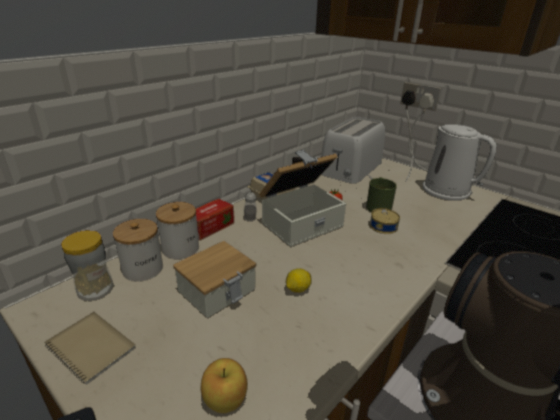

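View pics/top1.png

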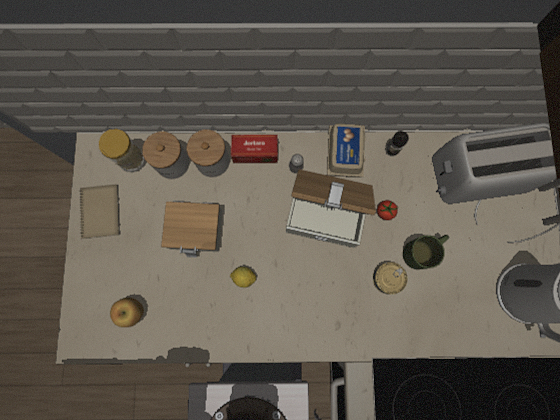

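The top view shows the box at about (328,210) with its lid and lever up at about (335,193), and the salt shaker at (297,160) and tomato at (387,210) close by. I'll fit the pose from the masks.

```bash
cat > fit.py <<'E'
from h import *
from scipy.optimize import minimize
def W(P,q):
    c,s=np.cos(q[2]),np.sin(q[2]);P=np.array(P,float)
    return np.c_[q[0]+c*P[:,0]-s*P[:,1], q[1]+s*P[:,0]+c*P[:,1], P[:,2]]
def lid(P,a): # P: (forward, y, up) from hinge
    P=np.array(P,float);f,u=P[:,0],P[:,2]
    return np.c_[.079-(f*np.cos(a)-u*np.sin(a)),P[:,1],.087+f*np.sin(a)+u*np.cos(a)]
def cub(x0,x1,y0,y1,z0,z1): return [(x,y,z) for x in(x0,x1) for y in(y0,y1) for z in(z0,z1)]
def lev(r,th,y=0): # lever point in lid coords; th joint
    g=th-.5 # forward of upright
    return (.163+r*np.sin(g),y,.008+r*np.cos(g))
def sil(p,parts):
    S=4;m=np.zeros((420*S,560*S),np.uint8)
    for X in parts:
        h=cv2.convexHull((proj(p,X)*S).astype(np.float32)); cv2.fillConvexPoly(m,np.round(h).astype(np.int32),1)
    return cv2.resize(m.astype(np.float32),(560,420),interpolation=cv2.INTER_AREA)
def parts(q):
    B=W(cub(-.075,.075,-.1,.1,0,.085),q)
    L=W(lid(cub(0,.156,-.102,.102,0,.015),q[3]),q)
    V=W(lid([lev(r,0,y) for r in(0,.055) for y in(-.014,.014)],q[3]),q)
    return B,L,V
E
python3 - <<'E'
from fit import *
ps=[];ms=[]
for n in("scene","top"):
    p=ctrl.snapshot(n);a={t:ctrl.cut_out(p,t) for t in("box","box_lid","lever_tip")}
    for t,r in a.items(): print(n,t,[(round(x["conf"],2),int(x["pixels"].sum())) for x in r][:2])
    lv=(a["lever_tip"] or [None])[0]
    print("lever mask xy",lv and np.array(lv["xy"])*[560,420])
    ps.append(p);ms.append((a["box"][0]["pixels"].astype(float),a["box_lid"][0]["pixels"].astype(float)))
def cost(v):
    q=np.array(v)*[.01,.01,.05,.05]+q0;c=0
    for p,(mb,ml) in zip(ps,ms):
        B,L,V=parts(q);c+=np.abs(sil(p,[B,L,V])-np.maximum(mb,ml)).sum()+np.abs(sil(p,[L,V])-ml).sum()
    return c
best=None
for yaw in(-.25,0):
    for la in(.6,.95):
        q0=np.array([.61,-.223,yaw,la])
        r=minimize(cost,[0]*4,method="Nelder-Mead",options=dict(initial_simplex=np.vstack([np.zeros(4),2*np.eye(4)]),maxfev=350))
        q=np.array(r.x)*[.01,.01,.05,.05]+q0;print(r.fun,np.round(q,4))
        if best is None or r.fun<best[0]:best=(r.fun,q)
q=best[1];np.save("q.npy",q)
B,L,V=parts(q)
out=[]
for p in ps:
    im=p["color"][:,:,::-1].copy();im=cv2.resize(im,None,fx=4,fy=4,interpolation=cv2.INTER_CUBIC)
    for X,c in((B,(0,255,0)),(L,(0,0,255)),(V,(255,0,0))):
        u=proj(p,X)*4+2
        for i in range(len(u)):
            for j in range(i):
                if len(u)<8 or bin(i^j).count("1")==1: cv2.line(im,tuple(map(int,u[i])),tuple(map(int,u[j])),c,1)
    cx,cy=(proj(p,B).mean(0)*4).astype(int);cy-=40;out.append(im[cy-250:cy+250,cx-200:cx+200])
cv2.imwrite("pics/fit.png",np.hstack(out))
tip=W(lid([lev(.05,0)],q[3]),q);print("tip",tip,[proj(p,tip) for p in ps]); print("lidfront",W(lid([(.156,0,.015)],q[3]),q))
E
```

```text
scene box [(0.64, 5313)]
scene box_lid [(0.66, 1583)]
scene lever_tip [(0.63, 101), (0.17, 326)]
lever mask xy [303.576 155.484]
top box [(0.79, 5117)]
top box_lid [(0.86, 2351)]
top lever_tip [(0.7, 2377), (0.6, 263)]
lever mask xy [331.912 188.496]
778.3125 [ 0.6015 -0.2169 -0.2241  0.8976]
769.0 [ 0.6006 -0.2162 -0.2275  0.9015]
787.5 [ 0.6013 -0.2161 -0.2278  0.9003]
793.8125 [ 0.6003 -0.2165 -0.2312  0.9052]
tip [[ 0.6331684  -0.22378412  0.22822351]] [array([[300.43550114, 152.28904734]]), array([[337.50986618, 184.62638847]])]
lidfront [[ 0.59473262 -0.2148846   0.21865357]]
```

View pics/fit.png

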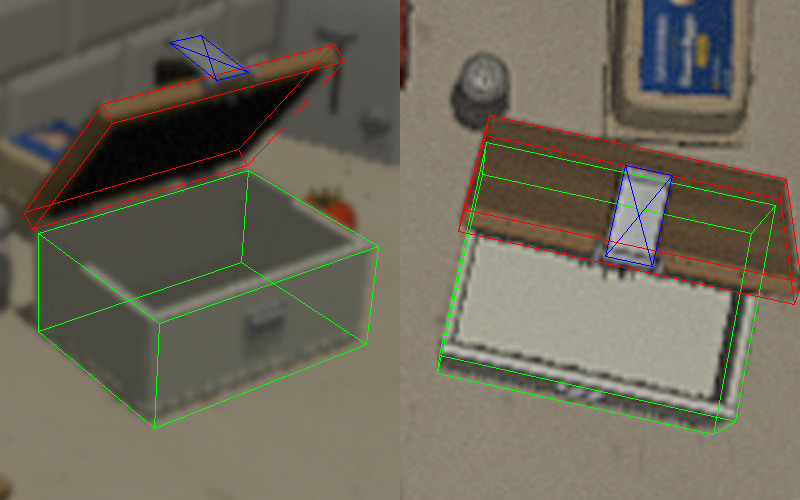

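The fit overlays well: box at (0.601, -0.217), yaw -13°, lid at 0.90 rad. I'll straddle the lever with open fingers and press the lid down along its arc.

```bash
cat > plan.py <<'E'
from fit import *
import sys
from scipy.spatial.transform import Rotation as Ro
q=np.load("q.npy");yaw=np.degrees(q[2])
def go(targets,yaw=yaw):  # world tip points -> rows from current pose
    o=ctrl.get_obs();R=Ro.from_euler("xyz",o["orientation"],degrees=True).as_matrix()
    print("t",round(float(o["clock"]),2),"tcp",np.round(o["tool_pos"],4),"rpy",np.round(o["orientation"],2),"F",np.round(o["force"],1))
    turn=-(((yaw-o["orientation"][2])+180)%360-180)/90
    for X in targets:
        d=R.T@(np.array(X)+[0,0,.066]-o["tool_pos"])/.8
        print(np.round(d,4).tolist(),round(turn,4))
def lidpt(a,f=.138,up=0): return W(lid([(f,0,.015)],a),q)[0]+[0,0,up]
E
python3 - <<'E'
from plan import *
P=[lidpt(.9)+[0,0,.09],lidpt(.9)+[0,0,.03]]+[lidpt(a) for a in(.9,.6,.3,0)]
print(np.round(P,4));go(P)
E
```

```text
[[ 0.6054 -0.2174  0.2944]
 [ 0.6054 -0.2174  0.2344]
 [ 0.6054 -0.2174  0.2044]
 [ 0.5749 -0.2103  0.1773]
 [ 0.5534 -0.2053  0.1421]
 [ 0.5431 -0.2029  0.102 ]]
t 1.5 tcp [0.2275 0.6355 0.2922] rpy [-180.     0.   -19.7] F [-0.6 -0.1 -0.1]
[0.8041, 0.8445, -0.0854] -0.074
[0.8041, 0.8445, -0.0104] -0.074
[0.8041, 0.8445, 0.0271] -0.074
[0.7651, 0.849, 0.061] -0.074
[0.7378, 0.8522, 0.105] -0.074
[0.7246, 0.8538, 0.1552] -0.074
```

Request:
{"method": "send_rows", "body": {
  "deltas": [
    [[0.804,0.844,-0.085],-0.074],
    [[0.804,0.844,-0.085],-0.074],
    [[0.804,0.844,-0.085],-0.074],
    [[0.804,0.844,-0.085],-0.074],
    [[0.804,0.844,-0.085],-0.074]
  ],
  "gripper": 1
}}

```text
clock: 1.92
tool_pos: [0.3121, 0.4437, 0.3075]
orientation: [-180.0, -0.0, -13.0]
force: [1.8, 0.1, 0.1]
opening: 0.0873
gripper_force: 0.0
```

```bash
python3 -c "
from plan import *
go([lidpt(.9)+[0,0,.09]])"
```

```text
t 1.92 tcp [0.3121 0.4437 0.3075] rpy [-1.7999e+02 -1.0000e-02 -1.3010e+01] F [1.8 0.1 0.1]
[0.5432, 0.7226, -0.0663] 0.0003
```

Request:
{"method": "send_rows", "body": {
  "deltas": [
    [[0.543,0.722,-0.066],0],
    [[0.543,0.722,-0.066],0],
    [[0.543,0.722,-0.066],0],
    [[0.543,0.722,-0.066],0],
    [[0.543,0.722,-0.066],0]
  ]
}}

```text
clock: 2.33
tool_pos: [0.3962, 0.2536, 0.3231]
orientation: [-179.9, -0.0, -13.0]
force: [0.3, 0.2, -0.0]
opening: 0.0874
gripper_force: 0.0
```

Request:
{"method": "send_rows", "body": {
  "deltas": [
    [[0.38,0.51,-0.046],0],
    [[0.38,0.51,-0.046],0],
    [[0.38,0.51,-0.046],0],
    [[0.38,0.51,-0.046],0],
    [[0.38,0.51,-0.046],0]
  ]
}}

```text
clock: 2.75
tool_pos: [0.4796, 0.0632, 0.3383]
orientation: [-179.9, -0.1, -13.0]
force: [0.9, 1.2, -0.5]
opening: 0.0875
gripper_force: 0.0
```

```bash
python3 -c "
from plan import *
go([lidpt(.9)+[0,0,.09]])"
```

```text
t 2.75 tcp [0.4796 0.0632 0.3383] rpy [-1.7995e+02 -6.0000e-02 -1.3010e+01] F [ 0.9  1.2 -0.5]
[0.2323, 0.3062, -0.0277] 0.0002
```

Request:
{"method": "send_rows", "body": {
  "deltas": [
    [[0.232,0.306,-0.028],0],
    [[0.232,0.306,-0.028],0],
    [[0.232,0.306,-0.028],0],
    [[0.232,0.306,-0.028],0],
    [[0.232,0.306,-0.028],0]
  ]
}}

```text
clock: 3.17
tool_pos: [0.5647, -0.1266, 0.3531]
orientation: [-180.0, -0.0, -13.0]
force: [1.7, 0.5, 0.4]
opening: 0.0879
gripper_force: 0.0
```

Request:
{"method": "send_rows", "body": {
  "deltas": [
    [[0.074,0.097,-0.009],0],
    [[0.074,0.097,-0.009],0],
    [[0.074,0.097,-0.009],0],
    [[0.074,0.097,-0.009],0],
    [[0.074,0.097,-0.009],0]
  ]
}}

```text
clock: 3.58
tool_pos: [0.6044, -0.2143, 0.3591]
orientation: [180.0, 0.1, -13.2]
force: [0.4, 0.2, -0.3]
opening: 0.0877
gripper_force: 0.0
```

```bash
python3 -c "
from plan import *
go([lidpt(.9)+[0,0,.09],lidpt(.9)+[0,0,.02]]+[lidpt(a) for a in(.85,.7,.55,.4,.25,.1,.05,0)])
p=ctrl.snapshot('wrist');cv2.imwrite('pics/w1.png',p['color'][:,:,::-1])"
```

```text
t 3.58 tcp [ 0.6044 -0.2143  0.3591] rpy [ 1.800e+02  7.000e-02 -1.316e+01] F [ 0.4  0.2 -0.3]
[0.0021, 0.0034, -0.0017] -0.0014
[0.0022, 0.0034, 0.0858] -0.0014
[-0.005, 0.0034, 0.1156] -0.0014
[-0.025, 0.0034, 0.1321] -0.0014
[-0.0424, 0.0035, 0.1515] -0.0014
[-0.0567, 0.0035, 0.1732] -0.0014
[-0.0676, 0.0035, 0.1968] -0.0014
[-0.0748, 0.0035, 0.2218] -0.0014
[-0.0764, 0.0035, 0.2303] -0.0014
[-0.0775, 0.0036, 0.2389] -0.0014
```

View pics/w1.png

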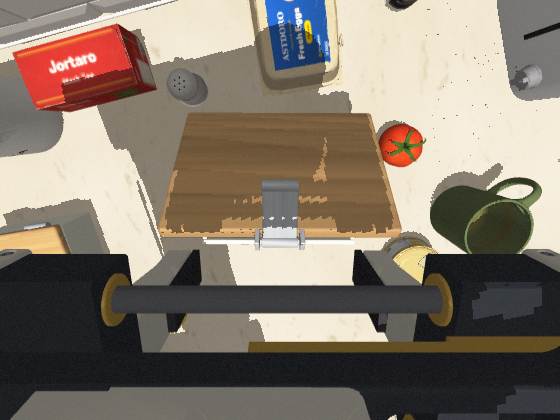

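The wrist view shows the lever at about (280,215), centred between the fingers, and the lid square to them. I'll descend.

Request:
{"method": "send_rows", "body": {
  "deltas": [
    [[0.002,0.003,0.04],0],
    [[0.002,0.003,0.07],0],
    [[0.002,0.003,0.086],0],
    [[-0.002,0.003,0.1],0],
    [[-0.005,0.003,0.114],0]
  ]
}}

```text
clock: 4.05
tool_pos: [0.5992, -0.2134, 0.2695]
orientation: [180.0, -0.0, -12.9]
force: [-0.1, -0.2, 2.2]
opening: 0.0876
gripper_force: 0.6
```

Request:
{"method": "send_rows", "body": {
  "deltas": [
    [[-0.005,0,0.004],0],
    [[-0.01,0,0.008],0],
    [[-0.015,0,0.012],0],
    [[-0.02,0,0.016],0],
    [[-0.024,0,0.02],0]
  ]
}}

```text
clock: 4.47
tool_pos: [0.5811, -0.2101, 0.2531]
orientation: [-180.0, -0.1, -13.0]
force: [0.9, -0.1, 0.2]
opening: 0.0875
gripper_force: 0.4
```

```bash
python3 -c "
from plan import *
go([lidpt(a) for a in(.7,.55,.4,.25,.1,.05,0)])"
```

```text
t 4.47 tcp [ 0.5811 -0.2101  0.2531] rpy [-1.7999e+02 -7.0000e-02 -1.3020e+01] F [ 0.9 -0.1  0.2]
[0.0044, 0.002, -0.0003] 0.0002
[-0.0131, 0.002, 0.019] 0.0002
[-0.0274, 0.002, 0.0406] 0.0002
[-0.0383, 0.002, 0.0642] 0.0002
[-0.0456, 0.002, 0.0892] 0.0002
[-0.0472, 0.002, 0.0977] 0.0002
[-0.0484, 0.002, 0.1063] 0.0002
```

Request:
{"method": "send_rows", "body": {
  "deltas": [
    [[-0.005,0.002,0.01],0],
    [[-0.012,0.002,0.02],0],
    [[-0.019,0.002,0.03],0],
    [[-0.026,0.002,0.041],0],
    [[-0.031,0.002,0.052],0]
  ]
}}

```text
clock: 4.88
tool_pos: [0.5558, -0.2064, 0.21]
orientation: [180.0, 0.0, -13.0]
force: [0.8, 0.9, -0.4]
opening: 0.0875
gripper_force: 0.3
```

Request:
{"method": "send_rows", "body": {
  "deltas": [
    [[-0.004,0,0.01],0],
    [[-0.007,0,0.02],0],
    [[-0.01,0,0.029],0],
    [[-0.013,0,0.038],0],
    [[-0.015,0,0.046],0]
  ]
}}

```text
clock: 5.3
tool_pos: [0.5448, -0.2036, 0.1734]
orientation: [180.0, 0.0, -13.0]
force: [0.0, 0.7, 0.6]
opening: 0.0876
gripper_force: 0.3
```

```bash
python3 -c "
from plan import *
go([lidpt(a) for a in(.05,0)])"
```

```text
t 5.3 tcp [ 0.5448 -0.2036  0.1734] rpy [ 1.800e+02  2.000e-02 -1.304e+01] F [0.  0.7 0.6]
[-0.0011, -0.0004, -0.0018] -0.0
[-0.0023, -0.0004, 0.0068] -0.0
```

Request:
{"method": "send_rows", "body": {
  "deltas": [
    [[-0.001,0,0.002],0],
    [[-0.002,0,0.004],0],
    [[-0.002,0,0.006],0],
    [[-0.002,0,0.008],0],
    [[-0.002,0,0.009],0]
  ]
}}

```text
clock: 5.72
tool_pos: [0.5436, -0.2034, 0.1677]
orientation: [180.0, -0.0, -13.0]
force: [-3.6, 2.6, 11.9]
opening: 0.0874
gripper_force: 5.7
```

```bash
python3 -c "
from plan import *
go([lidpt(0)])
a=[ctrl.snapshot(n)['color'] for n in('scene','top')]
cv2.imwrite('pics/c1.png',np.hstack([cv2.resize(a[0][110:260,220:390],(400,353)),cv2.resize(a[1][130:280,250:420],(400,353))])[:,:,::-1])"
```

```text
t 5.72 tcp [ 0.5436 -0.2034  0.1677] rpy [ 1.7999e+02 -2.0000e-02 -1.3020e+01] F [-3.6  2.6 11.9]
[-0.0007, -0.0004, -0.0003] 0.0002
```

View pics/c1.png

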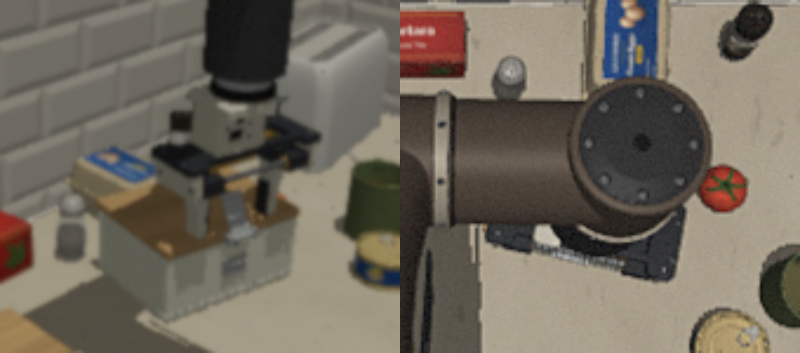

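The lid looks shut: tip height 0.1017 m, pressing with 12 N, lever still upright between the fingers. I'll hold with a bit more pressure, then lift and close the fingers.

Request:
{"method": "send_rows", "body": {
  "deltas": [
    [[0,0,0.001],0],
    [[0,0,0.002],0],
    [[0,0,0.002],0],
    [[0,0,0.002],0],
    [[0,0,0.002],0]
  ]
}}

```text
clock: 6.23
tool_pos: [0.5436, -0.2034, 0.1676]
orientation: [180.0, -0.1, -13.0]
force: [-5.9, 4.3, 16.6]
opening: 0.0877
gripper_force: 8.3
```

Request:
{"method": "send_rows", "body": {
  "deltas": [
    [[0,0,-0.03],0],
    [[0,0,-0.07],0],
    [[0.02,0,-0.08],0],
    [[0.05,0,-0.08],0],
    [[0.08,0,-0.08],0]
  ]
}}

```text
clock: 6.65
tool_pos: [0.607, -0.2179, 0.2317]
orientation: [-180.0, -0.2, -13.0]
force: [-0.5, -0.0, -0.2]
opening: 0.0877
gripper_force: 0.0
```

Request:
{"method": "send_rows", "body": {
  "deltas": [
    [[0,0,0],0],
    [[0,0,0],0],
    [[0,0,0],0],
    [[0,0,0],0],
    [[0,0,0],0]
  ],
  "gripper": 0
}}

```text
clock: 7.07
tool_pos: [0.6053, -0.2177, 0.2297]
orientation: [-180.0, -0.0, -13.0]
force: [0.1, 0.3, 0.0]
opening: 0.0597
gripper_force: 0.0
```

```bash
python3 -c "
from plan import *
P=[W([X],q)[0] for X in [(-.025,0,.17),(-.025,0,.118),(-.125,0,.118),(-.125,0,.2)]]
go(P)
p=ctrl.snapshot('wrist');cv2.imwrite('pics/w2.png',p['color'][:,:,::-1])
print([(t,proj(p,W([lev_],q))) for t,lev_ in [('axis',(-.084,0,.095)),('tip',(-.06,0,.139))]])
print(ctrl.get_obs()['opening'],[np.array(r['xy'])*[560,420] for r in ctrl.boxes_of(p,'lever_tip')])"
```

```text
t 7.07 tcp [ 0.6053 -0.2177  0.2297] rpy [-180.     -0.    -13.04] F [0.1 0.3 0. ]
[-0.0374, -0.0004, -0.0079] -0.0
[-0.0374, -0.0004, 0.0571] -0.0
[-0.1624, -0.0004, 0.0571] -0.0
[-0.1624, -0.0004, -0.0454] -0.0
[('axis', array([[275.69317334, 321.48969619]])), ('tip', array([[275.56928545, 331.25877903]]))]
0.055487216212973055 [array([275.128, 327.18 ])]
```

View pics/w2.png

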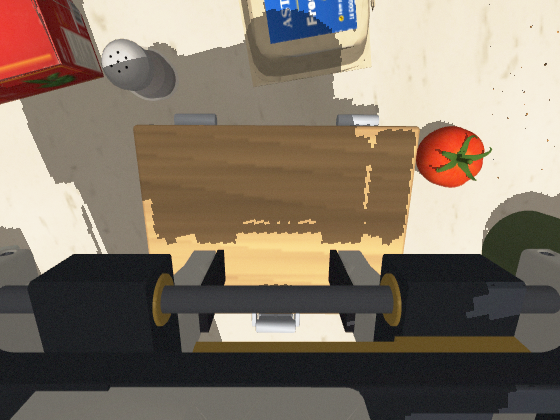

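The wrist view shows the lid flat and the lever where predicted, at about (275,325). The fingers are still closing, so I'll finish that while lowering behind the lever.

Request:
{"method": "send_rows", "body": {
  "deltas": [
    [[-0.005,0,0],0],
    [[-0.01,0,0],0],
    [[-0.015,0,0],0],
    [[-0.015,0,0],0],
    [[-0.015,0,0],0]
  ],
  "gripper": 0
}}

```text
clock: 7.58
tool_pos: [0.5939, -0.215, 0.2298]
orientation: [-180.0, -0.0, -13.0]
force: [0.5, -0.0, 0.1]
opening: 0.0188
gripper_force: 0.0
```

Request:
{"method": "send_rows", "body": {
  "deltas": [
    [[0,0,0],0],
    [[0,0,0.015],0],
    [[0,0,0.03],0],
    [[0,0,0.045],0],
    [[-0.005,0,0.056],0]
  ]
}}

```text
clock: 8.0
tool_pos: [0.5898, -0.2141, 0.1821]
orientation: [180.0, 0.1, -13.1]
force: [-0.5, 0.5, -0.0]
opening: 0.0003
gripper_force: 0.0
```

```bash
python3 -c "
from plan import *
go([W([X],q)[0] for X in [(-.05,0,.118),(-.125,0,.118),(-.125,0,.2)]]);print(ctrl.get_obs()['opening'])"
```

```text
t 8.0 tcp [ 0.5898 -0.2141  0.1821] rpy [ 1.7999e+02  1.3000e-01 -1.3050e+01] F [-0.5  0.5 -0. ]
[-0.0488, -0.0004, -0.0023] -0.0002
[-0.1425, -0.0004, -0.002] -0.0002
[-0.1428, -0.0004, -0.1045] -0.0002
0.0002909743705359219
```

Request:
{"method": "send_rows", "body": {
  "deltas": [
    [[-0.014,0,0],0],
    [[-0.028,0,0],0],
    [[-0.042,0,0],0],
    [[-0.056,0,0],0],
    [[-0.07,0,0],0]
  ]
}}

```text
clock: 8.42
tool_pos: [0.5351, -0.2014, 0.1842]
orientation: [180.0, -0.0, -13.0]
force: [1.3, -0.8, 0.5]
opening: 0.0005
gripper_force: 0.6
```

Request:
{"method": "send_rows", "body": {
  "deltas": [
    [[-0.014,0,0],0],
    [[-0.028,0,0],0],
    [[-0.042,0,0],0],
    [[-0.056,0,0],0],
    [[-0.07,0,0],0]
  ]
}}

```text
clock: 8.83
tool_pos: [0.4797, -0.1886, 0.1846]
orientation: [180.0, 0.0, -13.0]
force: [-0.1, -0.1, 0.7]
opening: 0.0001
gripper_force: 0.0
```

Request:
{"method": "send_rows", "body": {
  "deltas": [
    [[0,0,-0.02],0],
    [[0,0,-0.06],0],
    [[0,0,-0.1],0],
    [[0.04,0,-0.14],0],
    [[0.08,0,-0.18],0]
  ]
}}

```text
clock: 9.25
tool_pos: [0.5375, -0.202, 0.3263]
orientation: [-180.0, -0.1, -13.0]
force: [2.4, 0.4, -0.1]
opening: 0.0006
gripper_force: 0.0
```

Request:
{"method": "send_rows", "body": {
  "deltas": [
    [[0,-0.05,-0.03],0],
    [[0,-0.1,-0.03],0],
    [[0,-0.15,-0.03],0],
    [[0,-0.2,-0.03],0],
    [[0,-0.25,-0.03],0]
  ]
}}

```text
clock: 9.67
tool_pos: [0.583, -0.0056, 0.3478]
orientation: [-180.0, -0.0, -13.1]
force: [0.9, 0.2, 0.1]
opening: 0.0004
gripper_force: 0.0
```

```bash
python3 -c "
from plan import *
a=[ctrl.snapshot(n)['color'] for n in('scene','top')]
cv2.imwrite('pics/c2.png',np.hstack([cv2.resize(a[0][130:260,230:370],(400,371)),cv2.resize(a[1][140:270,260:400],(400,371))])[:,:,::-1])
print(ctrl.get_obs()['clock'])"
```

```text
9.7667
```

View pics/c2.png

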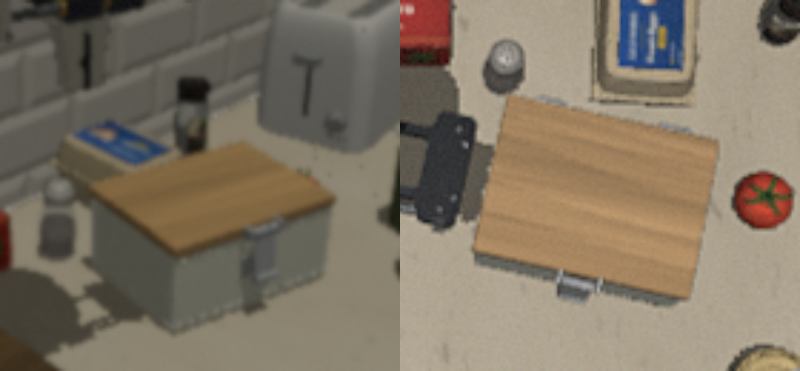

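The lid is shut and the lever hangs on the front, at about (578,287) in the right crop. I'll check its angle by projecting the model.

```bash
python3 -c "
from plan import *
for n in('scene','top'):
    p=ctrl.snapshot(n)
    print(n,[(round(r['conf'],2),np.array(r['xy'])*[560,420]) for r in ctrl.boxes_of(p,'lever_tip')[:2]])
    for th in (2.5,3.0,3.5): print(th,np.round(proj(p,W(lid([lev(.0,th),lev(.05,th),lev(.0275,th)],0),q)),1).tolist())
    off=(260,140) if n=='top' else (230,130); k=400/140
    im=cv2.resize(p['color'],None,fx=6,fy=6,interpolation=cv2.INTER_CUBIC)[:,:,::-1].copy()
    for th,c in((2.5,(0,0,255)),(3.5,(0,255,0))):
        P=W(lid([lev(r,th,y) for r,y in((0,-.014),(0.055,-.014),(.055,.014),(0,.014))],0),q)
        cv2.polylines(im,[np.int32(proj(p,P)*6+3)],True,c,1)
    u=(proj(p,W([(-.085,0,.08)],q))[0]*6).astype(int);cr=im[u[1]-200:u[1]+200,u[0]-200:u[0]+200]
    out=cr if n=='scene' else np.hstack([out,cr])
cv2.imwrite('pics/c3.png',out)"
```

```text
scene []
2.5 [[323.9, 210.9], [334.2, 224.5], [329.5, 218.3]]
3.0 [[323.9, 210.9], [329.8, 227.9], [327.1, 220.2]]
3.5 [[323.9, 210.9], [324.1, 227.1], [324.0, 219.9]]
top []
2.5 [[322.1, 239.9], [317.9, 257.6], [319.8, 249.7]]
3.0 [[322.1, 239.9], [318.4, 252.5], [320.1, 246.9]]
3.5 [[322.1, 239.9], [319.8, 244.7], [320.8, 242.6]]
```

View pics/c3.png

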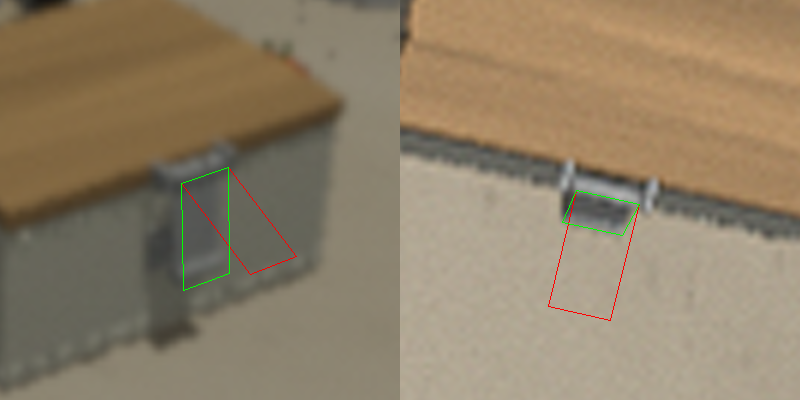

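The lever matches the 3.5 rad outline, allowing for a box shift of a few mm. The hand is clear, so I'll hand in.

```bash
python3 -c "
from plant import ctrl
print(ctrl.close_job())"
```

```text
the job is handed in; nothing more can be done
None
```

The larger box is shut with its lever snapped down against the front, the hand is clear, and the job is handed in at about 10 s; the hand-in returned no verdict.

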